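# Unclamp a bent rod and hold its sawn end up to the inspection camera

## Robot

A 6-joint arm with a two-finger parallel gripper is mounted at the origin on a cart in front of the work surface, level with it; the furniture and walls round the work are solid. World frame = base frame: x ahead of the robot, y to its left, z up, the work surface at z = 0. Lengths are in m, angles in rad, forces in N, time in s.
With the tool pointing down it reaches from about 0.35 to 0.85 m from the base axis. Payload 8.1 kg.
Tool frame: the origin (TCP) lies at the centre of the arm's flange, where the gripper is bolted on; the fingertips stand 186 mm ahead of it and the grasp point (between the pads) lies 167 mm ahead of it; z points along the fingers, y is the line along which they close (so a half turn about z gives the same grasp; the last joint's range is limited). The gripper opens to 93 mm and grips with 3 to 60 N. Pads are 15 mm wide; open, the fingers measure 128 mm over their backs; the gripper's body (75 mm by 188 mm) begins 65 mm behind the grasp point.
Start: joints at [1.215, 0.13, 1.488, -0, 1.523, -0.085], TCP at [0.16, 0.578, 0.405] pointing down, gripper open.
Joint ranges: [-2.96, 2.96], [-0.89, 2.26], [0.02, 2.5], [-1.34, 4.48], [0, 2.73], [-2.66, 2.66]. Speed limits (rad/s): [2.39, 2.39, 2.79, 3.14, 3.14, 3.14].

## Interface

Orientations are given as a rotation vector (axis times angle).
In Python, from plant import read_state, read_camera, camera_params, robot gives the robot as it stands.
- The arm moves only by the tool carry_out, never from a script. Its argument "targets" is a list of rows, each an object of numbers: "hand": the opening in per cent of the stroke, from 0 (shut) to 100 (fully open); "x", "y", "z": the shift along the tool's x, y, z in m; "ax", "ay", "az": the turn, a rotation vector about the tool's x, y, z in rad. In form: [{"hand": .., "x": .., "y": .., "z": .., "ax": .., "ay": .., "az": ..}, ...]. A call has 1 to 8 rows; each row is the pose to reach, as a shift and turn from the pose commanded when the call began, along the tool's axes at that moment; what a row does not reach only later rows make up. A row lasts 1/8 s, in which the tool goes at most 62.5 mm and 10.7 degrees, less where a joint would pass 70% of its speed; a pose out of reach is approached as far as the arm can. A call with a gripper value outside its range is refused whole. The fingers move at their own pace and stop on an object; "newtons" is the grip in N (left out, the last holds). Time passes only in rows, so rows that repeat a pose let the fingers close. It gives the time, the measured TCP pose, the force, the opening and the grip force at its end, in the units of the state.
- read_state(): the state, without advancing time (a new reading comes with each control period).
- read_camera(name): name is "scene" or "top"; returns (picture, depth): 420x560x3 uint8, blue, green, red; 420x560 float32, m along the optical axis (not along the pixel's ray), 0 where there is no reading.
- camera_params(name): a dict with "fx", "fy", "cx", "cy" (pixels), "position" and "rotation" of the camera in the world. Camera axes: x right, y up, looking along -z (the intrinsics and any distortion apply to the point x, -y, -z); pixel columns grow to the right and rows downward; lengths in m; the calibration is good to about 2 mm. A picture is of the moment at which its call begins. camera_params takes no time and is no camera call.
- robot.close_job(): hands the job in; it is judged then, once.
The state is a dict: "t": time; "q": joint angles; "dq": joint speeds; "joint_torque": joint torques, N m; "tool_pos": TCP position; "orientation": TCP orientation; "force": force on the tool from outside, world axes, zero at the start; "wrist_torque": the same for the moment, N m; "opening": finger opening in m; "gripper_force": force on a finger pad.
Only numpy, scipy, OpenCV 4.12 (cv2) and the standard library are available. Lean on these libraries where they do the work, as an engineer would, in place of code of your own. Each camera call takes 0.05 s, during which the arm holds its last target. There are 200 camera calls.

## Task

The bent steel rod clamped in the fixture is ready for inspection. Swing the red-handled toggle clamp fully open and leave it open, lift the rod out of its rests, and hold the sawn end of its long leg up to the inspection camera: centred on the lens, 100 mm in front of it and square to it, so that the leg points straight into the lens along its line of sight. Finish while holding it there, motionless, with only the gripper carrying it; do not move the camera and do not disturb the other things on the bench.

Things in the scene. Friction and masses are not known exactly. Their poses are not given: they have to be found in the camera images.
- rod_leg (a point): Middle of the long straight leg of the bent rod, on its axis: where to grip it. Grey steel rod, 18 mm diameter, 0.31 kg, bent by about 56 degrees between a long leg of 82 mm and a short one of 57 mm. z axis: along the long leg to its free end. In the fixture the leg lies level, axis 45 mm above the bench, in two vee rests with 59 mm bare between them, 33 mm free below; lifts straight up.
- rod_face (a point): Centre of the sawn flat end face (18 mm diameter) of the rod's long leg, 41 mm from rod_leg; its z axis points squarely out of the face, along the leg and away from the rod.
- lens (a point): Centre of the lens front of the inspection camera: grey 44 mm cube, black barrel in a black ring light (68 mm diameter, flush with the lens), on the friction-held tilting head of a 300 mm steel column. z axis: the line of sight, out of the lens, roughly back towards the robot and 17 to 32 degrees downward; y: down in its image, x: right. The lens is 0.24 to 0.27 m above the bench.
- fixture: Holding fixture, fixed to the bench: steel plate 250 x 110 x 12 mm with two steel vee rests, a round rest under the rod's short leg and a toggle clamp. Origin: centre of the plate's underside. x axis along the plate and the rod's long leg (to its free end); that leg lies at y = -20 mm, centred at x = 70 mm; the clamp stands at y = +17 mm, handle pin at x = -85 mm.
- clamp_handle (a joint): Toggle clamp handle: 0 rad = clamped (handle upright, arm level with its rubber foot over the rod's short leg); grows as the handle's top swings away from the rod along the fixture's -x, to the stop at 1.20 rad (fully open). A link lifts the arm 1.4 times as far, clear of the rod. It stays where left; takes 3 to 5 N near its top; push or pinch it.
- handle_hinge (a point): Centre of the pin on which the clamp handle turns, 76 mm above the bench. The pin runs along the fixture's y axis.
- handle_grip (a point): Centre of the clamp handle's round red plastic grip, 80 mm from the pin along the handle. The grip is 16 to 19 mm in diameter and reaches from 36 to 102 mm from the pin, so that the clamped handle's top stands 178 mm above the bench.
- oil_can: Blue oil can, 70 mm wide, 164 mm tall, behind the fixture: leave it alone. Origin: centre of its underside.
- v_block: Steel V-block, 55 x 50 x 38 mm, at the front right: leave it alone. Origin: centre of its underside.
- waiting_rod_a: Dark bent rod, 54 x 103 x 27 mm, lying loose on the bench behind the fixture: leave it alone.
- waiting_rod_b: Grey bent rod, 71 x 104 x 31 mm, lying loose on the bench farther back: leave it alone.
- spanner: Double open-ended spanner, 31 x 196 x 8 mm, flat on the bench at its front edge: leave it alone.
Not all that is in view belongs to the job. Leave any pink or yellow look-alike of the part that bears rod_leg alone.

How it is judged:
On the way, in this order (a step that is already met when the one before it is completed fails the run):
1. the toggle clamp is swung fully open, the rod still in its rests (value of joint clamp_handle above 1 rad and height (world z) of rod_leg below 0.06 m), for 0.2 s.
2. the rod is lifted clear of the fixture in the gripper (height (world z) of rod_leg above 0.1 m and contact force between the fingers and rod above 1 N and contact force between rod and fixture below 0.1 N), for 0.2 s.
At the end, for the whole second after the job is handed in: Gripper alone holds the rod still (under 20 mm/s): long leg's end face within 12 mm of the lens axis sideways and up/down, 85 to 115 mm in front of the lens, leg along the line of sight within 0.17 rad, free end to the lens; clamp handle past 1.0 rad; lens moved under 8 mm (x of rod_face in the frame of lens between -0.012 and 0.012 m and y of rod_face in the frame of lens between -0.012 and 0.012 m and z of rod_face in the frame of lens between 0.085 and 0.115 m and z of rod_leg in the frame of lens above 0.12 m and angle between the z axis of rod_face and the z axis of lens, either way round below 0.17 rad and contact force between the fingers and rod above 1 N and contact force between rod and fixture below 0.1 N and contact force between rod and camera_stand below 0.1 N and linear speed of rod below 0.02 m/s and value of joint clamp_handle above 1 rad and distance of lens from where it was at the start of the episode below 0.008 m); the arm keeps its last pose, push and grip.
It fails at once if the camera is pushed out of place (its lens by more than 8 mm) (distance of lens from where it was at the start of the episode above 0.008 m).
It fails at once if something else on the bench is disturbed (moved more than 20 mm): oil can, V-block, dark waiting rod, grey waiting rod, spanner (distance of any of oil_can, v_block, waiting_rod_a, waiting_rod_b, spanner from where it was at the start of the episode above 0.02 m).
It also fails if it takes over 54 s, if anything falls off the work surface, if the arm or the gripper's body presses on something with over 40 N, if the wrist force passes 120 N, or if a joint passes its speed limit or range.

## Working session

There is one attempt and no reset: what is moved stays moved. The work goes in short steps, Python scripts to look and compute and a tool call to move; the robot and the scene stay as the last step left them, time stands still between calls to the robot, and variables do not carry over. Pictures are saved under pics/ and viewed, at most 10 in all, crops included, and the job is handed in when it is done.

Besides the shell and the picture viewer there is one more tool, called after ">>>" as a command line: name --argument value ..., lists and objects as JSON in quotes. carry_out: Moves the arm, as the interface text tells. Its arguments: {"type":"object","properties":{"targets":{"type":"array","items":{"type":"object","properties":{"hand":{"type":"number"},"x":{"type":"number"},"y":{"type":"number"},"z":{"type":"number"},"ax":{"type":"number"},"ay":{"type":"number"},"az":{"type":"number"}}}},"newtons":{"type":"number"}},"required":["targets"]}

```bash
mkdir -p pics; ls
cat > h.py <<'E'
import numpy as np, cv2
from plant import read_state, read_camera, camera_params, robot
from scipy.spatial.transform import Rotation as R
def cam(n):
    p=camera_params(n); img,d=read_camera(n)
    v,u=np.mgrid[0:img.shape[0],0:img.shape[1]]
    c=np.stack([(u-p['cx'])/p['fx']*d,-(v-p['cy'])/p['fy']*d,-d],-1)
    rot=np.array(p['rotation'])
    if rot.shape!=(3,3): print('rot',rot)
    P=c@rot.T+np.array(p['position'])
    P[d==0]=np.nan
    return img,d,P
E
python3 - <<'E'
from h import *
for n in('scene','top'):
    print(camera_params(n))
    img,d,P=cam(n); cv2.imwrite(f'pics/{n}0.png',img); np.savez(f'{n}0.npz',img=img,d=d,P=P)
print(read_state())
E
```

```text
pics
{'fx': 495.38550520594964, 'fy': 495.38550520594964, 'cx': 284.52628997834597, 'cy': 215.72408267158266, 'position': array([-0.35113466, -0.80874144,  0.94741342]), 'rotation': array([ 0.91219872, -0.46657894, -0.81602657])}
rot [ 0.91219872 -0.46657894 -0.81602657]Traceback (most recent call last):
  File "<stdin>", line 4, in <module>
  File "h.py", line 10, in cam
    P=c@rot.T+np.array(p['position'])
      ~~~~~~~^~~~~~~~~~~~~~~~~~~~~~~~
ValueError: operands could not be broadcast together with shapes (420,560) (3,)
```

```bash
sed -i "s/    rot=np.array.*/    rot=R.from_rotvec(p['rotation']).as_matrix()/; /if rot.shape/d" h.py
python3 - <<'E'
from h import *
for n in('scene','top'):
    print(camera_params(n))
    img,d,P=cam(n); cv2.imwrite(f'pics/{n}0.png',img); np.savez(f'{n}0.npz',img=img,d=d,P=P)
print(read_state())
E
```

```text
{'fx': 495.38550520594964, 'fy': 495.38550520594964, 'cx': 284.52628997834597, 'cy': 215.72408267158266, 'position': array([-0.35113466, -0.80874144,  0.94741342]), 'rotation': array([ 0.91219872, -0.46657894, -0.81602657])}
{'fx': 440.5990865835594, 'fy': 440.5990865835594, 'cx': 277.7494556907939, 'cy': 209.12798228818545, 'position': array([ 0.32509007, -0.08613434,  1.4551601 ]), 'rotation': array([ 0.16038977, -0.14310794, -1.56444359])}
{'t': 0.15, 'q': array([ 1.21458954e+00,  1.31008332e-01,  1.48903158e+00, -1.42846572e-05,
        1.52301170e+00, -8.53917334e-02]), 'dq': array([-1.37439112e-03, -6.28749708e-04, -4.75022886e-03,  1.90231377e-03,
       -6.86769191e-05, -3.83686840e-04]), 'joint_torque': array([ 3.01132450e-04, -5.60477936e+01, -4.92332160e+01,  7.69008812e-02,
        3.04116297e-02, -6.57545093e-05]), 'tool_pos': array([0.16042475, 0.57797264, 0.40391455]), 'orientation': array([-4.24054091e-01, -3.11253232e+00,  2.24077709e-03]), 'force': array([ 1.07271636,  0.30708453, -0.02491615]), 'wrist_torque': array([ 0.0001629 , -0.00306465, -0.05077126]), 'gripper_force': 0.0, 'opening': 0.09284891905387427}
```

View pics/scene0.png

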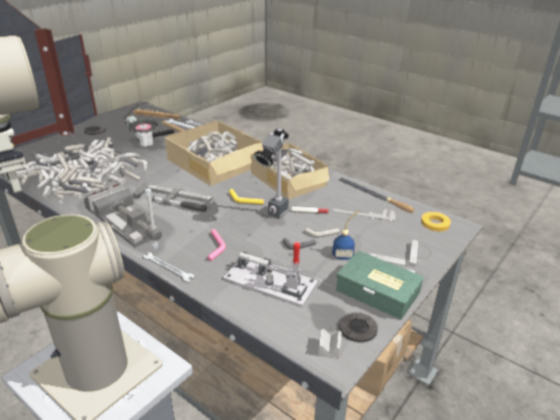

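View pics/top0.png

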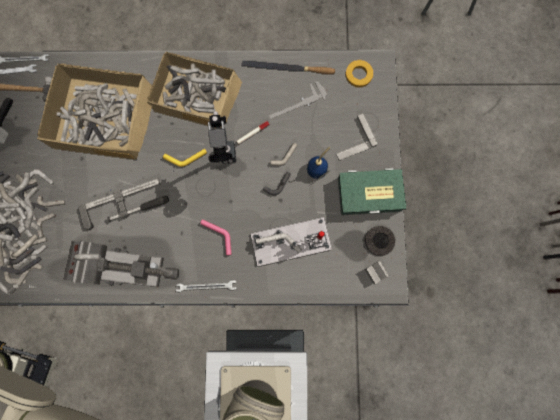

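The scene view shows the fixture at about (270,282) with the red handle at (297,252), and the inspection camera on its column at about (277,145)-(278,205). In the top view the fixture is at (290,243), the red handle at (321,235) and the camera at (218,140). The pink rod (218,235) and yellow rod (185,158) are look-alikes. The dark (278,185) and grey (284,155) rods are the waiting ones. The grey rod on the fixture at top (275,240) fits the description, because it is the one lying in the fixture's rests. I'll confirm this in an enlarged crop.

Run:
```python
from h import *
s=np.load('scene0.npz');t=np.load('top0.npz')
a=cv2.resize(s['img'][235:305,215:325],None,fx=3.6,fy=3.6,interpolation=3)
b=cv2.resize(t['img'][210:275,240:340],None,fx=4,fy=4,interpolation=3)[:, :400]
c=cv2.resize(s['img'][120:220,240:320],None,fx=3,fy=3,interpolation=3)
d=cv2.resize(t['img'][105:170,195:245],None,fx=4.6,fy=4.6,interpolation=3)
o=np.zeros((600,800,3),np.uint8)
for im,x,y in((a,0,0),(b,400,0),(c,0,300),(d,400,300)):
    im=im[:300,:400]; o[y:y+im.shape[0],x:x+im.shape[1]]=im
cv2.imwrite('pics/crop1.png',o)
# plate outline: top view points with height ~12mm
P=t['P'];z=P[...,2]
reg=np.zeros(z.shape,bool);reg[205:280,240:340]=1
m=reg&(z>0.006)&(z<0.2)
n,l,st,_=cv2.connectedComponentsWithStats(m.astype(np.uint8))
k=1+np.argmax(st[1:,4]);mm=l==k
print(st[k]);r=cv2.minAreaRect(P[mm&(z<.03)][:,:2].astype(np.float32));print('rect',r,cv2.boxPoints(r))
print('bench z',np.nanmedian(z[220:280,340:360]), 'plate z',np.nanpercentile(z[mm],[5,20,35,50,80,100]))
for nm,I,Q in(('scene',s['img'],s['P']),('top',t['img'],P)):
    h=cv2.cvtColor(I,cv2.COLOR_BGR2HSV)
    red=((h[...,0]<8)|(h[...,0]>172))&(h[...,1]>170)&(h[...,2]>90)
    n,l,st,c=cv2.connectedComponentsWithStats(red.astype(np.uint8))
    for i in range(1,n):
        if st[i,4]>8:
            q=Q[l==i];print(nm,c[i].round(),st[i,4],np.nanmedian(q,0).round(3),np.nanmin(q[:,2]).round(3),np.nanmax(q[:,2]).round(3))
    zz=Q[...,2]; e=(zz>0.15)&(zz<0.40)&(Q[...,0]>0.3)&(Q[...,0]<.8)
    n,l,st,c=cv2.connectedComponentsWithStats(e.astype(np.uint8))
    for i in range(1,n):
        if st[i,4]>15:
            q=Q[l==i];print(nm,'high',c[i].round(),st[i,4],np.nanmedian(q,0).round(3),np.nanmin(q,0).round(3),np.nanmax(q,0).round(3))
```

```text
[ 250  218   82   49 2432]
rect ((0.4992154836654663, -0.11005176603794098), (0.11149147897958755, 0.25261539220809937), 12.506343841552734) [[ 0.41744083  0.00118729]
 [ 0.4721441  -0.24543405]
 [ 0.58099014 -0.22129083]
 [ 0.52628684  0.02533051]]
bench z -0.0007265854565201568 plate z [0.00762119 0.00988353 0.0115605  0.0133907  0.03408085 0.1833079 ]
scene [296. 252.] 54 [ 0.499 -0.202  0.155] 0.127 0.181
scene high [50. 72.] 2203 [0.699 1.281 0.281] [0.612 1.224 0.15 ] [0.8   1.316 0.4  ]
scene high [270. 149.] 715 [0.744 0.09  0.277] [0.688 0.056 0.152] [0.8   0.125 0.319]
scene high [116. 178.] 63 [0.434 0.488 0.155] [0.428 0.455 0.15 ] [0.447 0.53  0.162]
scene high [148. 196.] 85 [0.404 0.279 0.188] [0.395 0.272 0.151] [0.415 0.293 0.207]
scene high [296. 248.] 73 [ 0.499 -0.201  0.168] [ 0.492 -0.207  0.15 ] [ 0.511 -0.19   0.181]
top [264. 125.] 22 [ 0.904 -0.022  0.017] 0.01 0.022
top [321. 234.] 20 [ 0.501 -0.198  0.177] 0.167 0.183
top high [218. 141.] 726 [0.746 0.095 0.289] [0.689 0.06  0.232] [0.8   0.127 0.32 ]
top high [321. 234.] 34 [ 0.501 -0.197  0.175] [ 0.493 -0.205  0.153] [ 0.512 -0.19   0.183]
top high [ 88. 257.] 121 [0.436 0.489 0.154] [0.429 0.457 0.15 ] [0.445 0.533 0.163]
top high [155. 267.] 58 [0.405 0.278 0.197] [0.398 0.272 0.151] [0.415 0.293 0.205]
```

View pics/crop1.png

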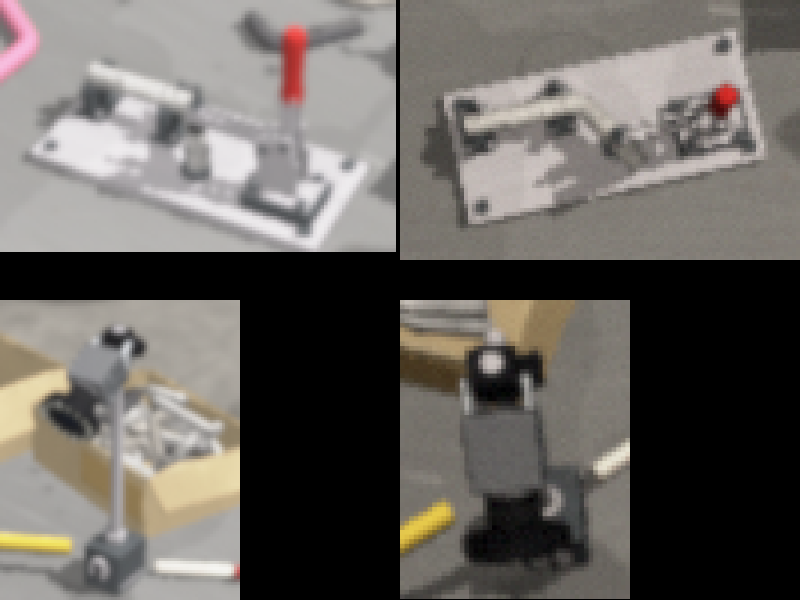

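The crops confirm that the grey rod in the vees is the fixture's own (upper-right crop, leg from (465,122) to (580,103)). The red handle is at the right end, and the ring light faces down and left towards the robot.

Run:
```python
from h import *
s=np.load('scene0.npz');t=np.load('top0.npz')
def plane(q,tol=.003,it=3000):
    rng=np.random.default_rng(0);best=None
    for _ in range(it):
        a=q[rng.choice(len(q),3,False)];n=np.cross(a[1]-a[0],a[2]-a[0]);l=np.linalg.norm(n)
        if l<1e-4: continue
        n/=l;i=abs((q-a[0])@n)<tol
        if best is None or i.sum()>best.sum():best=i
    c=q[best].mean(0);n=np.linalg.svd(q[best]-c)[2][2];return c,n,best
for nm,D in(('scene',s),('top',t)):
    P=D['P'];v=D['img'].max(-1)
    box=(P[...,2]>.17)&(P[...,2]<.35)&(P[...,0]>.6)&(P[...,0]<.85)&(P[...,1]>.0)&(P[...,1]<.18)
    for lab,m in(('dark',box&(v<50)),('grey',box&(v>60)&(v<150))):
        q=P[m];print(nm,lab,len(q),np.median(q,0).round(3))
        for k in range(2):
            if len(q)<30:break
            c,n,i=plane(q);print('  plane',i.sum(),c.round(4),n.round(3),'ext',np.ptp(q[i],0).round(3));
            if nm=='scene'and lab=='dark':
                uv=np.argwhere(m)
            q=q[~i]
P=t['P']
c=np.array([.4992,-.1101]);ex=np.array([-.2166,.976]);ey=np.array([-.976,-.2166])
for nm,D in(('top',t),('scene',s)):
    P=D['P'];xy=(P[...,:2]-c);X=xy@ex;Y=xy@ey
    m=(X>.045)&(X<.095)&(abs(Y+.02)<.02)&(P[...,2]>.04)&(P[...,2]<.065)
    print(nm,'rod',m.sum(),X[m].mean(),Y[m].mean(),np.percentile(P[...,2][m],[10,50,90]))
    m=(X>.03)&(X<.14)&(abs(Y+.02)<.03)&(P[...,2]>.042)&(P[...,2]<.065)
    print(' X range',np.percentile(X[m],[0,2,98,100]), np.polyfit(X[m],Y[m],1))
```

```text
scene dark 54 [0.717 0.1   0.247]
  plane 38 [0.7143 0.0998 0.2434] [0.833 0.064 0.549] ext [0.022 0.054 0.029]
scene grey 442 [0.746 0.085 0.275]
  plane 123 [0.7638 0.0773 0.2793] [ 0.041 -0.995 -0.094] ext [0.127 0.01  0.087]
  plane 93 [0.7062 0.0932 0.2506] [0.863 0.09  0.496] ext [0.04  0.066 0.061]
top dark 363 [0.722 0.092 0.276]
  plane 118 [0.7512 0.0928 0.2869] [-0.456 -0.159  0.875] ext [0.109 0.061 0.06 ]
  plane 78 [0.7258 0.0921 0.2825] [-0.283 -0.013  0.959] ext [0.119 0.048 0.038]
top grey 399 [0.759 0.097 0.297]
  plane 215 [0.7531 0.0966 0.2961] [-0.461 -0.069  0.885] ext [0.104 0.055 0.053]
  plane 62 [0.7777 0.0997 0.3006] [ 0.381  0.025 -0.924] ext [0.082 0.048 0.037]
top rod 88 0.06998898338450367 -0.01871226617418292 [0.04620624 0.05172604 0.05697084]
 X range [0.03022719 0.03091235 0.1070639  0.10936046] [-0.00378435 -0.01824465]
scene rod 98 0.06989087187019549 -0.016983182451849464 [0.04488188 0.05126295 0.05547298]
 X range [0.03028721 0.03102928 0.10735652 0.11187287] [ 0.01634788 -0.01779279]
```

>>> carry_out --targets '[{"hand":100,"z":-0.06},{"hand":100,"z":-0.08}]'

```text
schema error: expected keys hand, x, y, z, ax, ay, az
```

```bash
cat >> h.py <<'E'
def frame(z,y):
    z=np.array(z,float);z/=np.linalg.norm(z);y=np.array(y,float);y-=z*(y@z);y/=np.linalg.norm(y)
    return np.stack([np.cross(y,z),y,z],1)
def rel(pos,Rm):
    s=read_state();R0=R.from_rotvec(s['orientation']).as_matrix()
    d=R0.T@(np.array(pos)-s['tool_pos']);a=R.from_matrix(R0.T@Rm).as_rotvec()
    print('x %.4f y %.4f z %.4f ax %.4f ay %.4f az %.4f'%(*d,*a));return d,a
EX=np.array([-.2166,.976,0]);EY=np.array([-.976,-.2166,0])
E
python3 - <<'E'
from h import *
Rm=frame([0,0,-1],-EY)
print(Rm)
rel([.42,.2,.48],Rm); rel([.5,-.1975,.45],Rm)
E
```

```text
[[-0.21665509  0.97624821  0.        ]
 [ 0.97624821  0.21665509  0.        ]
 [ 0.          0.         -1.        ]]
x -0.3512 y -0.2949 z -0.0757 ax -0.0014 ay 0.0007 az 1.0816
x -0.5346 y -0.6564 z -0.0452 ax -0.0014 ay 0.0007 az 1.0816
```

>>> carry_out --targets '[{"hand":100,"x":0,"y":0,"z":-0.05,"ax":0,"ay":0,"az":0},{"hand":100,"x":-0.35,"y":-0.295,"z":-0.08,"ax":0,"ay":0,"az":1.08},{"hand":100,"x":-0.35,"y":-0.295,"z":-0.08,"ax":0,"ay":0,"az":1.08},{"hand":100,"x":-0.35,"y":-0.295,"z":-0.08,"ax":0,"ay":0,"az":1.08},{"hand":100,"x":-0.35,"y":-0.295,"z":-0.08,"ax":0,"ay":0,"az":1.08},{"hand":100,"x":-0.35,"y":-0.295,"z":-0.08,"ax":0,"ay":0,"az":1.08},{"hand":100,"x":-0.35,"y":-0.295,"z":-0.08,"ax":0,"ay":0,"az":1.08},{"hand":100,"x":-0.35,"y":-0.295,"z":-0.08,"ax":0,"ay":0,"az":1.08}]'

```text
t: 1.15
tool_pos: [0.4075, 0.2159, 0.4834]
orientation: [1.967, 2.45, 0.0]
force: [1.1, 0.9, 0.6]
opening: 0.0929
gripper_force: 0.0
```

Run:
```python
from h import *
Rm=frame([0,0,-1],-EY)
print(read_state()['tool_pos']);rel([.5,-.1975,.45],Rm)
```

```text
[0.40746461 0.2159066  0.48339784]
x -0.4236 y 0.0009 z 0.0334 ax 0.0003 ay -0.0001 az -0.0004
```

>>> carry_out --targets '[{"hand":100,"x":-0.42,"y":0,"z":0.03,"ax":0,"ay":0,"az":0},{"hand":100,"x":-0.42,"y":0,"z":0.03,"ax":0,"ay":0,"az":0},{"hand":100,"x":-0.42,"y":0,"z":0.03,"ax":0,"ay":0,"az":0},{"hand":100,"x":-0.42,"y":0,"z":0.03,"ax":0,"ay":0,"az":0},{"hand":100,"x":-0.42,"y":0,"z":0.03,"ax":0,"ay":0,"az":0},{"hand":100,"x":-0.42,"y":0,"z":0.03,"ax":0,"ay":0,"az":0},{"hand":100,"x":-0.42,"y":0,"z":0.03,"ax":0,"ay":0,"az":0},{"hand":100,"x":-0.42,"y":0,"z":0.03,"ax":0,"ay":0,"az":0}]'

```text
t: 2.15
tool_pos: [0.4984, -0.195, 0.452]
orientation: [-1.968, -2.446, 0.002]
force: [1.0, 0.3, 0.5]
opening: 0.093
gripper_force: 0.0
```

Run:
```python
from h import *
Rm=frame([0,0,-1],-EY)
print(read_state()['tool_pos']);rel([.5,-.1975,.323],Rm)
```

```text
[ 0.49836245 -0.19500012  0.45196747]
x -0.0029 y 0.0013 z 0.1290 ax -0.0020 ay -0.0009 az -0.0024
```

>>> carry_out --targets '[{"hand":100,"x":-0.003,"y":0.001,"z":0.06,"ax":0,"ay":0,"az":0},{"hand":60,"x":-0.003,"y":0.001,"z":0.11,"ax":0,"ay":0,"az":0},{"hand":40,"x":-0.003,"y":0.001,"z":0.129,"ax":0,"ay":0,"az":0},{"hand":30,"x":-0.003,"y":0.001,"z":0.129,"ax":0,"ay":0,"az":0},{"hand":30,"x":-0.003,"y":0.001,"z":0.129,"ax":0,"ay":0,"az":0},{"hand":0,"x":-0.003,"y":0.001,"z":0.129,"ax":0,"ay":0,"az":0},{"hand":0,"x":-0.003,"y":0.001,"z":0.129,"ax":0,"ay":0,"az":0},{"hand":0,"x":-0.003,"y":0.001,"z":0.129,"ax":0,"ay":0,"az":0}]' --newtons 10

```text
t: 3.15
tool_pos: [0.5003, -0.1949, 0.3249]
orientation: [1.964, 2.451, 0.0]
force: [-0.1, 0.3, 0.1]
opening: 0.0281
gripper_force: 0.0
```

Run:
```python
from h import *
Rm=frame([0,0,-1],-EY)
print(read_state());rel([.5,-.1975,.323],Rm)
```

```text
{'t': 3.15, 'q': array([-4.67064057e-01,  1.17771549e-02,  1.76010330e+00, -9.85441080e-06,
        1.36883327e+00, -6.86986766e-01]), 'dq': array([-0.00038733,  0.00434738,  0.00467696, -0.00122178, -0.00266365,
       -0.0008921 ]), 'joint_torque': array([ 2.29366851e-02, -4.82153571e+01, -4.76026690e+01,  5.20230678e-02,
        5.46319841e-02,  8.12793805e-04]), 'tool_pos': array([ 0.5002698 , -0.19493544,  0.32492714]), 'orientation': array([1.96370265e+00, 2.45113472e+00, 2.70693197e-04]), 'force': array([-0.11222503,  0.27816536,  0.08558872]), 'wrist_torque': array([-0.10295958,  0.0141589 , -0.02708317]), 'gripper_force': 0.0, 'opening': 0.02809562711217177}
x -0.0024 y -0.0008 z 0.0019 ax 0.0007 ay 0.0006 az 0.0015
```

>>> carry_out --targets '[{"hand":0,"x":-0.002,"y":0,"z":0.002,"ax":0,"ay":0,"az":0},{"hand":0,"x":-0.002,"y":0,"z":0.002,"ax":0,"ay":0,"az":0},{"hand":0,"x":-0.002,"y":0,"z":0.002,"ax":0,"ay":0,"az":0}]' --newtons 10

```text
t: 3.52
tool_pos: [0.5023, -0.1965, 0.3241]
orientation: [1.96, 2.448, 0.006]
force: [10.0, 3.2, 3.6]
opening: 0.0183
gripper_force: 10.0
```

>>> carry_out --targets '[{"hand":0,"x":-0.008,"y":0,"z":0.0,"ax":0,"ay":0,"az":0},{"hand":0,"x":-0.016,"y":0,"z":0.002,"ax":0,"ay":0,"az":0},{"hand":0,"x":-0.024,"y":0,"z":0.004,"ax":0,"ay":0,"az":0},{"hand":0,"x":-0.031,"y":0,"z":0.006,"ax":0,"ay":0,"az":0},{"hand":0,"x":-0.038,"y":0,"z":0.01,"ax":0,"ay":0,"az":0},{"hand":0,"x":-0.045,"y":0,"z":0.014,"ax":0,"ay":0,"az":0}]' --newtons 10

```text
t: 4.28
tool_pos: [0.5124, -0.2408, 0.3106]
orientation: [1.959, 2.448, 0.005]
force: [9.4, 4.0, 5.1]
opening: 0.0181
gripper_force: 10.0
```

>>> carry_out --targets '[{"hand":0,"x":-0.006,"y":0.002,"z":0.004,"ax":0,"ay":0,"az":0},{"hand":0,"x":-0.012,"y":0.002,"z":0.01,"ax":0,"ay":0,"az":0},{"hand":0,"x":-0.018,"y":0.002,"z":0.016,"ax":0,"ay":0,"az":0},{"hand":0,"x":-0.023,"y":0.002,"z":0.024,"ax":0,"ay":0,"az":0},{"hand":0,"x":-0.028,"y":0.002,"z":0.031,"ax":0,"ay":0,"az":0},{"hand":0,"x":-0.032,"y":0.002,"z":0.038,"ax":0,"ay":0,"az":0},{"hand":0,"x":-0.033,"y":0.002,"z":0.043,"ax":0,"ay":0,"az":0},{"hand":0,"x":-0.033,"y":0.002,"z":0.043,"ax":0,"ay":0,"az":0}]' --newtons 10

```text
t: 5.28
tool_pos: [0.5208, -0.2745, 0.2672]
orientation: [1.96, 2.445, -0.001]
force: [5.7, -9.6, 1.0]
opening: 0.0184
gripper_force: 10.0
```

Run:
```python
from h import *
img,d,P=cam('scene');a=cv2.resize(img[220:310,215:335],None,fx=5,fy=5,interpolation=3);cv2.imwrite('pics/clamp.png',a)
h=cv2.cvtColor(img,cv2.COLOR_BGR2HSV)
red=((h[...,0]<8)|(h[...,0]>172))&(h[...,1]>170)&(h[...,2]>80);red[:230]=0;red[310:]=0
q=P[red];print(len(q),np.nanmin(q,0),np.nanmax(q,0),np.nanmedian(q,0))
```

```text
Traceback (most recent call last):
ValueError: zero-size array to reduction operation fmin which has no identity
```

View pics/clamp.png

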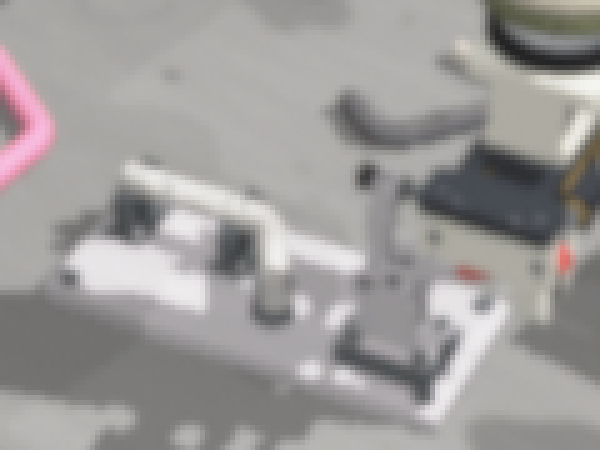

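The crop shows the clamp arm standing upright at (378,230) and the red grip lying over inside the fingers at (470,270)-(565,258), so the clamp is open. I'll release it and rise.

>>> carry_out --targets '[{"hand":90,"x":0.003,"y":0,"z":0,"ax":0,"ay":0,"az":0},{"hand":90,"x":0.003,"y":0,"z":0,"ax":0,"ay":0,"az":0},{"hand":90,"x":0.003,"y":0,"z":0,"ax":0,"ay":0,"az":0},{"hand":90,"x":0.003,"y":0,"z":0,"ax":0,"ay":0,"az":0},{"hand":90,"x":0.003,"y":0,"z":-0.06,"ax":0,"ay":0,"az":0},{"hand":90,"x":0.003,"y":0,"z":-0.12,"ax":0,"ay":0,"az":0},{"hand":90,"x":0.003,"y":0,"z":-0.15,"ax":0,"ay":0,"az":0},{"hand":90,"x":0.003,"y":0,"z":-0.15,"ax":0,"ay":0,"az":0}]'

```text
t: 6.32
tool_pos: [0.5195, -0.2699, 0.419]
orientation: [1.96, 2.447, 0.001]
force: [-0.6, 0.2, -1.4]
opening: 0.0835
gripper_force: 0.0
```

Run:
```python
from h import *
Rm=frame([0,0,-1],-EY)
for n in('scene','top'):
    img,d,P=cam(n);np.savez(f'{n}1.npz',img=img,d=d,P=P)
    h=cv2.cvtColor(img,cv2.COLOR_BGR2HSV)
    red=((h[...,0]<8)|(h[...,0]>172))&(h[...,1]>150)&(h[...,2]>70)
    q=P[red];q=q[(abs(q[:,0]-.51)<.08)&(abs(q[:,1]+.25)<.1)]
    if len(q):
        print(n,len(q),np.nanmin(q,0),np.nanmax(q,0),np.nanmedian(q,0)); 
        a=q-[.501,-.197,.076];X=-(a@EX);print('angle',np.degrees(np.arctan2(np.median(X),np.median(a[:,2]))))
    c=np.array([.4992,-.1101]);xy=P[...,:2]-c;X=xy@EX[:2];Y=xy@EY[:2]
    m=(X>.045)&(X<.095)&(abs(Y+.02)<.015)&(P[...,2]>.042)&(P[...,2]<.065)
    print('rod',m.sum(),np.median(Y[m]) if m.any() else '')
rel([.5035,-.0375,.40],Rm);rel([.5035,-.0375,.212],Rm)
```

```text
scene 80 [ 0.50482904 -0.28940932  0.09524148] [ 0.52674276 -0.23466446  0.12311342] [ 0.51299273 -0.26368112  0.11154051]
angle 62.48104161097984
rod 88 -0.015952456710489865
top 72 [ 0.4853511  -0.27410476  0.09332978] [ 0.52616906 -0.22938175  0.33018637] [ 0.51485111 -0.25313539  0.10897266]
angle 60.01695393219701
rod 87 -0.018199714283577136
x 0.2297 y 0.0357 z 0.0145 ax -0.0006 ay -0.0006 az 0.0017
x 0.2296 y 0.0358 z 0.2025 ax -0.0006 ay -0.0006 az 0.0017
```

>>> carry_out --targets '[{"hand":80,"x":0.23,"y":0.036,"z":0,"ax":0,"ay":0,"az":0},{"hand":80,"x":0.23,"y":0.036,"z":0,"ax":0,"ay":0,"az":0},{"hand":70,"x":0.23,"y":0.036,"z":0,"ax":0,"ay":0,"az":0},{"hand":70,"x":0.23,"y":0.036,"z":0,"ax":0,"ay":0,"az":0},{"hand":70,"x":0.23,"y":0.036,"z":0.04,"ax":0,"ay":0,"az":0},{"hand":70,"x":0.23,"y":0.036,"z":0.08,"ax":0,"ay":0,"az":0},{"hand":70,"x":0.23,"y":0.036,"z":0.08,"ax":0,"ay":0,"az":0}]'

```text
t: 7.3
tool_pos: [0.5016, -0.0367, 0.3297]
orientation: [-1.958, -2.445, 0.008]
force: [-0.6, 0.1, 0.3]
opening: 0.0653
gripper_force: 0.0
```

Run:
```python
from h import *
Rm=frame([0,0,-1],-EY)
print(read_state()['tool_pos']);rel([.5035,-.0375,.212],Rm)
```

```text
[ 0.50156981 -0.03666389  0.32967842]
x -0.0017 y 0.0029 z 0.1176 ax -0.0099 ay -0.0041 az 0.0019
```

>>> carry_out --targets '[{"hand":60,"x":-0.002,"y":0.001,"z":0.05,"ax":0,"ay":0,"az":0},{"hand":60,"x":-0.002,"y":0.001,"z":0.09,"ax":0,"ay":0,"az":0},{"hand":60,"x":-0.002,"y":0.001,"z":0.11,"ax":0,"ay":0,"az":0},{"hand":60,"x":-0.002,"y":0.001,"z":0.11,"ax":0,"ay":0,"az":0}]'

```text
t: 7.8
tool_pos: [0.5046, -0.0391, 0.2243]
orientation: [-1.963, -2.449, 0.003]
force: [-0.1, 0.3, 0.1]
opening: 0.0555
gripper_force: 0.0
```

Run:
```python
from h import *
Rm=frame([0,0,-1],-EY)
s=read_state();print(s['tool_pos'],s['force']);rel([.5035,-.0375,.212],Rm)
```

```text
[ 0.50460569 -0.03906257  0.22430777] [-0.1071835   0.25483622  0.0569033 ]
x 0.0017 y -0.0007 z 0.0123 ax -0.0032 ay -0.0014 az 0.0012
```

>>> carry_out --targets '[{"hand":40,"x":0.001,"y":-0.001,"z":0.011,"ax":0,"ay":0,"az":0},{"hand":20,"x":0.001,"y":-0.001,"z":0.011,"ax":0,"ay":0,"az":0},{"hand":0,"x":0.001,"y":-0.001,"z":0.011,"ax":0,"ay":0,"az":0},{"hand":0,"x":0.001,"y":-0.001,"z":0.011,"ax":0,"ay":0,"az":0},{"hand":0,"x":0.001,"y":-0.001,"z":0.011,"ax":0,"ay":0,"az":0},{"hand":0,"x":0.001,"y":-0.001,"z":0.011,"ax":0,"ay":0,"az":0},{"hand":0,"x":0.001,"y":-0.001,"z":0.011,"ax":0,"ay":0,"az":0}]' --newtons 20

```text
t: 8.68
tool_pos: [0.5046, -0.0382, 0.215]
orientation: [1.963, 2.451, 0.002]
force: [4.5, 0.8, 2.3]
opening: 0.0173
gripper_force: 20.0
```

Run:
```python
from h import *
s=read_state();print(s)
```

```text
{'t': 8.675, 'q': array([-1.76967141e-01,  5.94647341e-02,  1.92772560e+00,  2.40511286e-04,
        1.15254384e+00, -3.97120520e-01]), 'dq': array([-0.000171  ,  0.00026355,  0.00087468, -0.00118353,  0.00014761,
        0.00020956]), 'joint_torque': array([-7.67955445e-01, -4.38387144e+01, -3.93969727e+01, -5.50468303e-01,
        1.39057718e+00,  1.22608253e-02]), 'tool_pos': array([ 0.50464739, -0.03819507,  0.21502341]), 'orientation': array([1.96312554e+00, 2.45074385e+00, 1.69790357e-03]), 'force': array([4.5277924 , 0.84874516, 2.27607676]), 'wrist_torque': array([ 0.14314426, -0.62066255, -0.01017509]), 'gripper_force': 19.999017119407654, 'opening': 0.0172849642940093}
```

>>> carry_out --targets '[{"hand":0,"x":0,"y":0,"z":0,"ax":0,"ay":0,"az":0},{"hand":0,"x":0,"y":0,"z":-0.02,"ax":0,"ay":0,"az":0},{"hand":0,"x":0,"y":0,"z":-0.05,"ax":0,"ay":0,"az":0},{"hand":0,"x":0,"y":0,"z":-0.09,"ax":0,"ay":0,"az":0},{"hand":0,"x":0,"y":0,"z":-0.13,"ax":0,"ay":0,"az":0},{"hand":0,"x":0,"y":0,"z":-0.17,"ax":0,"ay":0,"az":0},{"hand":0,"x":0,"y":0,"z":-0.17,"ax":0,"ay":0,"az":0},{"hand":0,"x":0,"y":0,"z":-0.17,"ax":0,"ay":0,"az":0}]' --newtons 45

```text
t: 9.68
tool_pos: [0.5033, -0.0382, 0.3818]
orientation: [-1.962, -2.449, 0.003]
force: [-1.0, 0.7, -4.2]
opening: 0.0169
gripper_force: 45.0
```

Run:
```python
from h import *
import pickle
s=read_state();print(s['tool_pos'],s['orientation'],s['force'],s['gripper_force'])
# lens: several frames averaged, ring plane + centre in scene; cube faces
def fit(q,tol=.003):
    rng=np.random.default_rng(1);b=None
    for _ in range(3000):
        a=q[rng.choice(len(q),3,False)];n=np.cross(a[1]-a[0],a[2]-a[0]);l=np.linalg.norm(n)
        if l<1e-4: continue
        i=abs((q-a[0])@(n/l))<tol
        if b is None or i.sum()>b.sum():b=i
    c=q[b].mean(0);return c,np.linalg.svd(q[b]-c)[2][2],b
for n in('scene','top'):
    L=[cam(n) for _ in range(5)];img=np.mean([l[0] for l in L],0);P=np.nanmean([l[2] for l in L],0)
    np.savez(n+'2.npz',img=img,P=P)
    box=(P[...,2]>.2)&(P[...,2]<.35)&(P[...,0]>.66)&(P[...,0]<.82)&(P[...,1]>.03)&(P[...,1]<.16)
    q=P[box]
    for k in range(4):
        if len(q)<40:break
        c,nn,i=fit(q);r=q[i]
        print(n,i.sum(),'c',c.round(4),'n',nn.round(3),'mid',((r.max(0)+r.min(0))/2).round(4),'ext',np.ptp(r,axis=0).round(3));q=q[~i]
a=np.load('scene2.npz')['img'][100:230,200:320].astype(np.uint8);a=cv2.resize(a,None,fx=4.5,fy=4.5,interpolation=3)
cv2.imwrite('pics/lens.png',a)
```

```text
[ 0.50329533 -0.03817493  0.38183135] [-1.96217924 -2.44909053  0.00321953] [-1.01193199  0.73091954 -4.15950932] 44.99632000923157
scene 190 c [0.763  0.0915 0.2996] n [-0.334 -0.206  0.92 ] mid [0.7557 0.0922 0.2932] ext [0.116 0.055 0.052]
scene 132 c [0.7638 0.078  0.2788] n [ 0.034 -0.999 -0.025] mid [0.7579 0.0782 0.2658] ext [0.116 0.008 0.082]
scene 70 c [0.796  0.1003 0.2599] n [0.969 0.234 0.075] mid [0.7948 0.0958 0.2595] ext [0.017 0.046 0.114]
scene 53 c [0.7409 0.0851 0.2842] n [-0.619 -0.124  0.775] mid [0.7394 0.0887 0.2801] ext [0.068 0.057 0.058]
top 360 c [0.7532 0.0962 0.2966] n [-0.354 -0.077  0.932] mid [0.7513 0.0951 0.2943] ext [0.122 0.051 0.047]
top 181 c [0.7569 0.0941 0.2885] n [-0.413 -0.12   0.903] mid [0.7533 0.0918 0.2859] ext [0.12  0.059 0.06 ]
top 87 c [0.7407 0.0928 0.2899] n [-0.476 -0.039  0.879] mid [0.7451 0.0915 0.29  ] ext [0.099 0.054 0.052]
top 62 c [0.745  0.0932 0.2759] n [-0.377 -0.092  0.922] mid [0.7551 0.0913 0.2803] ext [0.118 0.062 0.049]<stdin>:14: RuntimeWarning: Mean of empty slice
```

View pics/lens.png

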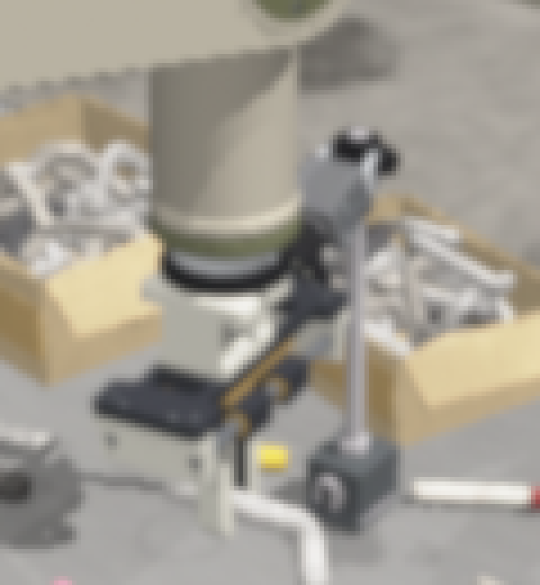

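The arm now hides the lens in the scene view (rod visible at (270,510), end at (320,560)), so I'll refine the lens from the earlier unobstructed frames.

Run:
```python
from h import *
def svd(q):
    c=q.mean(0);return c,np.linalg.svd(q-c)[2]
tiles=[]
for f in('scene0','scene1'):
    D=np.load(f+'.npz');P=D['P'];c0=np.array([.706,.093,.25]);n=np.array([.863,.09,.496]);n/=np.linalg.norm(n)
    for k in range(6):
        d=P-c0;h=d@n;r=np.linalg.norm(d,axis=-1)
        m=(abs(h)<.005)&(r<.042);c,V=svd(P[m]);n=V[2]*np.sign(V[2][0])
        u=np.cross([0,0,1],n);u/=np.linalg.norm(u);w=np.cross(n,u);q=P[m]-c
        a=q@u;b=q@w
        cen,_r=cv2.minEnclosingCircle(np.stack([a,b],1).astype(np.float32)); 
        mid=c+u*(np.percentile(a,1)+np.percentile(a,99))/2+w*(np.percentile(b,1)+np.percentile(b,99))/2
        c0=mid
    print(f,m.sum(),'n',n.round(3),'c',c.round(4),'mid',mid.round(4),'ext',np.ptp(a),np.ptp(b),'enc',(c+u*cen[0]+w*cen[1]).round(4),_r, 'elev',np.degrees(np.arcsin(n[2])),'yaw',np.degrees(np.arctan2(n[1],n[0])))
    uv=np.argwhere(m);x0,y0=uv[:,1].mean(),uv[:,0].mean();print(' px',x0,y0)
    im=D['img'].copy();im2=im.copy();im2[m]=(0,255,0)
    y,x=int(y0)-30,int(x0)-25
    tiles+= [cv2.resize(i[y:y+60,x:x+60],None,fx=4.4,fy=4.4,interpolation=0) for i in((im,im2) if f=='scene0' else (im2,))]
T=[]
for f in('top0','top1'):
    D=np.load(f+'.npz');P=D['P'];im=D['img'];i=im.astype(int)
    grey=(i.max(-1)>70)&(i.max(-1)<135)&(P[...,2]>.25)&(abs(P[...,0]-.75)<.06)&(abs(P[...,1]-.095)<.05)
    nl,l,st,_=cv2.connectedComponentsWithStats(grey.astype(np.uint8));k=1+np.argmax(st[1:,4]);m=cv2.erode((l==k).astype(np.uint8),np.ones((3,3)))>0
    q=P[m]
    for _ in range(4):
        c,V=svd(q);nn=V[2]*np.sign(V[2][2]);q=q[abs((q-c)@nn)<.006]
    m0=l==k;u=np.cross([0,0,1],nn);u=np.array([0,1,0])-nn*nn[1];u/=np.linalg.norm(u);w=np.cross(u,nn)
    d=P[m0]-c;rc=cv2.minAreaRect(np.stack([d@u,d@w],1).astype(np.float32))
    ang=(rc[2]+45)%90-45;fw=w*np.cos(np.radians(ang))-u*np.sin(np.radians(ang))
    cen=c+u*rc[0][0]+w*rc[0][1]
    print(f,m0.sum(),m.sum(),'top n',nn.round(3),'elev',np.degrees(np.arccos(nn[2])),'rect',rc[1],ang,'w',w.round(3),'fw±',fw.round(3),'cen',cen.round(4),'cube centre',(cen-.022*nn).round(4))
    im2=im.copy();im2[m0]=(0,255,0);T+=[cv2.resize(x[105:165,190:250],None,fx=4.4,fy=4.4,interpolation=0) for x in((im,im2) if f=='top0' else (im2,))]
cv2.imwrite('pics/fit.png',np.vstack([np.hstack(tiles),np.hstack(T)]))
```

```text
scene0 181 n [0.869 0.09  0.487] c [0.7073 0.0911 0.2518] mid [0.7079 0.0911 0.2506] ext 0.06927367872943656 0.07058746128809518 enc [0.7093 0.091  0.2482] 0.03764872997999191 elev 29.1217067480554 yaw 5.909879254298995
 px 262.4640883977901 158.99447513812154
scene1 184 n [0.866 0.095 0.492] c [0.7074 0.0909 0.2514] mid [0.7076 0.0905 0.2512] ext 0.06487589917358617 0.06815929694162988 enc [0.7084 0.0897 0.2499] 0.03588860481977463 elev 29.447813238208596 yaw 6.247394500828611
 px 262.5217391304348 159.08152173913044
top0 319 213 top n [-0.482 -0.064  0.874] elev 29.07368686533185 rect (0.0486750453710556, 0.0672989934682846) 1.477649450302124 w [0.876 0.    0.483] fw± [ 0.876 -0.026  0.481] cen [0.7593 0.0968 0.3001] cube centre [0.7699 0.0982 0.2809]
top1 308 212 top n [-0.478 -0.048  0.877] elev 28.69489253297161 rect (0.06747997552156448, 0.04632329195737839) -4.634162902832031 w [ 0.878 -0.     0.478] fw± [0.873 0.081 0.48 ] cen [0.761  0.098  0.3018] cube centre [0.7715 0.0991 0.2825]
```

View pics/fit.png

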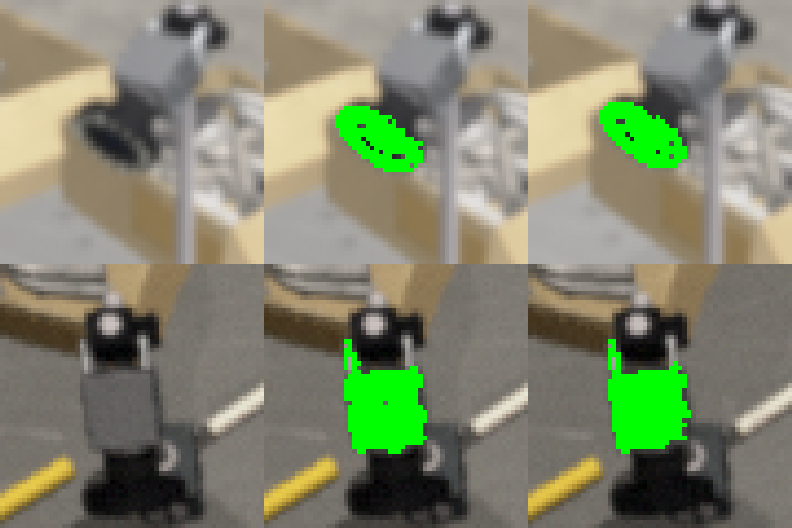

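The overlay covers the whole ring face (scene px about (262,159)), and both frames agree with the cube's top face. That puts the lens at about (0.708, 0.091, 0.251), tilted 29° down with a yaw of 6°.

```bash
cat >> h.py <<'E'
LENS=np.array([.7077,.0908,.2509]);D=np.array([.868,.093,.488]);D/=np.linalg.norm(D)
Zt=np.array([0,0,-1.])+D*D[2];Zt/=np.linalg.norm(Zt)
RF=frame(Zt,np.cross(Zt,D))
def tcp(dist,off=(0,0,.170)): # face at dist before lens
    return LENS-(dist+.041)*D-RF@np.array(off)
E
python3 - <<'E'
from h import *
print(RF[:,0],D,tcp(.1));rel([.44,.06,.38],RF)
E
```

```text
[0.86790584 0.09298991 0.48794706] [0.86790584 0.09298991 0.48794706] [0.50284634 0.06885139 0.33048791]
x 0.1098 y -0.0411 z 0.0042 ax -0.4285 ay 0.3825 az 1.6436
```

>>> carry_out --targets '[{"hand":0,"x":0.11,"y":-0.041,"z":0.004,"ax":-0.428,"ay":0.382,"az":1.644},{"hand":0,"x":0.11,"y":-0.041,"z":0.004,"ax":-0.428,"ay":0.382,"az":1.644},{"hand":0,"x":0.11,"y":-0.041,"z":0.004,"ax":-0.428,"ay":0.382,"az":1.644},{"hand":0,"x":0.11,"y":-0.041,"z":0.004,"ax":-0.428,"ay":0.382,"az":1.644},{"hand":0,"x":0.11,"y":-0.041,"z":0.004,"ax":-0.428,"ay":0.382,"az":1.644},{"hand":0,"x":0.11,"y":-0.041,"z":0.004,"ax":-0.428,"ay":0.382,"az":1.644},{"hand":0,"x":0.11,"y":-0.041,"z":0.004,"ax":-0.428,"ay":0.382,"az":1.644},{"hand":0,"x":0.11,"y":-0.041,"z":0.004,"ax":-0.428,"ay":0.382,"az":1.644}]'

```text
t: 11.18
tool_pos: [0.4399, 0.0601, 0.3804]
orientation: [-2.993, -0.517, -0.701]
force: [-0.5, 0.3, -4.2]
opening: 0.0166
gripper_force: 45.0
```

Run:
```python
from h import *
s=read_state();print(s['tool_pos'],s['q'],s['force']);rel([.44,.06,.38],RF)
```

```text
[0.43986291 0.06005398 0.38036102] [-0.02750352 -0.55469864  2.15800606  0.12305646  1.09948827  1.17000365] [-0.45398335  0.29465245 -4.21190308]
x -0.0001 y 0.0001 z 0.0004 ax -0.0578 ay 0.0521 az 0.2216
```

>>> carry_out --targets '[{"hand":0,"x":0,"y":0,"z":0,"ax":-0.058,"ay":0.052,"az":0.222},{"hand":0,"x":0,"y":0,"z":0,"ax":-0.058,"ay":0.052,"az":0.222},{"hand":0,"x":0,"y":0,"z":0,"ax":-0.058,"ay":0.052,"az":0.222},{"hand":0,"x":0,"y":0,"z":0,"ax":-0.058,"ay":0.052,"az":0.222}]'

```text
t: 11.68
tool_pos: [0.44, 0.0602, 0.3803]
orientation: [-3.011, -0.172, -0.782]
force: [0.1, 0.6, -3.4]
opening: 0.017
gripper_force: 45.0
```

Run:
```python
from h import *
s=read_state();print(s['q'],s['force']);rel([.44,.06,.38],RF);rel(tcp(.15),RF)
out=[]
for n in('scene','top'):
    img,d,P=cam(n);np.savez(n+'3.npz',img=img,d=d,P=P)
    out.append(cv2.resize(img[100:300,180:380] if n=='scene' else img[110:260,170:320],(400,400),interpolation=3))
cv2.imwrite('pics/hold.png',np.hstack(out))
```

```text
[-0.0034364  -0.58564308  2.18643194  0.0638745   1.03652082  1.43509968] [ 0.12433706  0.61410352 -3.37581829]
x -0.0001 y 0.0002 z 0.0003 ax -0.0015 ay 0.0018 az 0.0068
x -0.0188 y -0.0019 z 0.0745 ax -0.0015 ay 0.0018 az 0.0068
```

View pics/hold.png

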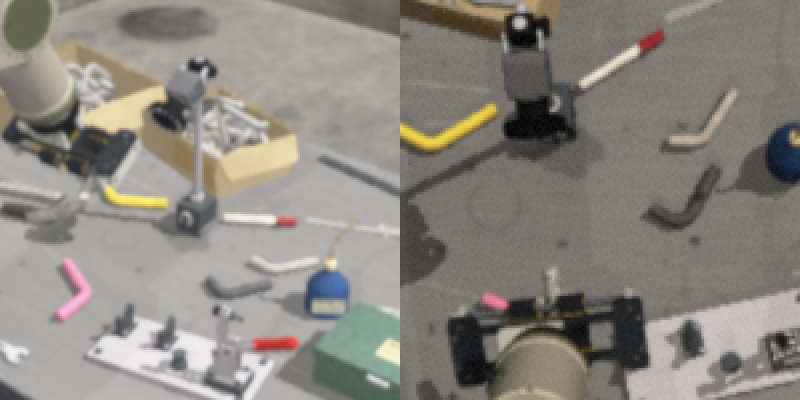

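The scene view (left) shows the handle lying open at (275,344). The top view (right) shows the rod end at (550,275) pointing up to the lens at (538,125). Next I approach along the axis.

>>> carry_out --targets '[{"hand":0,"x":-0.019,"y":-0.002,"z":0.04,"ax":0,"ay":0,"az":0.006},{"hand":0,"x":-0.019,"y":-0.002,"z":0.074,"ax":0,"ay":0,"az":0.006},{"hand":0,"x":-0.019,"y":-0.002,"z":0.074,"ax":0,"ay":0,"az":0.006},{"hand":0,"x":0,"y":-0.002,"z":0.074,"ax":0,"ay":0,"az":0.006},{"hand":0,"x":0.021,"y":-0.002,"z":0.074,"ax":0,"ay":0,"az":0.006},{"hand":0,"x":0.021,"y":-0.002,"z":0.074,"ax":0,"ay":0,"az":0.006},{"hand":0,"x":0.021,"y":-0.002,"z":0.074,"ax":0,"ay":0,"az":0.006}]'

```text
t: 12.65
tool_pos: [0.4935, 0.0681, 0.3263]
orientation: [-3.009, -0.161, -0.782]
force: [-0.0, -0.3, -4.9]
opening: 0.017
gripper_force: 45.0
```

Run:
```python
from h import *
rel(tcp(.1),RF)
s=read_state();T=R.from_rotvec(s['orientation']).as_matrix();rl=s['tool_pos']+T@[0,0,.170]
print('pred leg',rl,'face',rl+.041*T[:,0],'target face',LENS-.1*D)
out=[]
for n in('scene','top'):
    L=[cam(n) for _ in range(3)];img=L[0][0];P=np.nanmedian([l[2] for l in L],0)
    loc=(P-rl)@T   # tool frame about rod_leg: x along leg
    m=(loc[...,0]>.012)&(loc[...,0]<.06)&(abs(loc[...,1])<.03)&(abs(loc[...,2])<.03)
    q=loc[m];print(n,m.sum())
    if m.sum()>10:
        print(' x pct',np.percentile(q[:,0],[50,90,98,100]).round(4),'y mid',(np.percentile(q[:,1],[2,98])).round(4),'z',np.percentile(q[:,2],[2,50,98]).round(4),'slope y/x',np.polyfit(q[:,0],q[:,1],1).round(3),'z/x',np.polyfit(q[:,0],q[:,2],1).round(3))
    i2=img.copy();i2[m]=(0,255,0)
    y,x=(120,200) if n=='scene' else (110,170)
    out.append(cv2.resize(np.hstack([img[y:y+100,x:x+100],i2[y:y+100,x:x+100]]),(800,400)[:2] if 0 else (600,300),interpolation=0))
cv2.imwrite('pics/near.png',np.vstack(out))
```

```text
x 0.0103 y 0.0003 z 0.0009 ax -0.0012 ay 0.0014 az -0.0003
pred leg [0.57570343 0.07714484 0.17780574] face [0.61131659 0.08094902 0.19776146] target face [0.62090942 0.08150101 0.20210529]
scene 0
top 59
 x pct [0.0282 0.0388 0.0397 0.0399] y mid [-0.0077  0.0094] z [-0.0108 -0.0077  0.0015] slope y/x [0.032 0.001] z/x [ 0.086 -0.009]<stdin>:7: RuntimeWarning: All-NaN slice encountered
```

View pics/near.png

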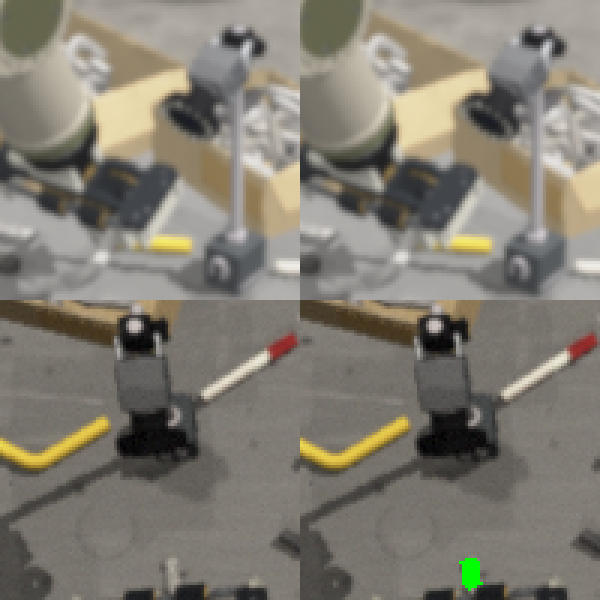

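The rod tip (green, bottom right at (472,573)) sits where predicted, within 2–3 mm. I'll close the last 10 mm.

>>> carry_out --targets '[{"hand":0,"x":0.01,"y":0,"z":0,"ax":0,"ay":0,"az":0},{"hand":0,"x":0.01,"y":0,"z":0,"ax":0,"ay":0,"az":0},{"hand":0,"x":0.01,"y":0,"z":0,"ax":0,"ay":0,"az":0},{"hand":0,"x":0.01,"y":0,"z":0,"ax":0,"ay":0,"az":0},{"hand":0,"x":0.01,"y":0,"z":0,"ax":0,"ay":0,"az":0},{"hand":0,"x":0.01,"y":0,"z":0,"ax":0,"ay":0,"az":0}]'

```text
t: 13.7
tool_pos: [0.5025, 0.0691, 0.3307]
orientation: [-3.009, -0.161, -0.782]
force: [0.1, 0.7, -4.4]
opening: 0.0168
gripper_force: 45.0
```

Run:
```python
from h import *
rel(tcp(.1),RF)
s=read_state();T=R.from_rotvec(s['orientation']).as_matrix();rl=s['tool_pos']+T@[0,0,.170]
L=[cam('top') for _ in range(8)];P=np.nanmean([l[2] for l in L],0)
loc=(P-rl)@T
m=(loc[...,0]>.01)&(loc[...,0]<.055)&(abs(loc[...,1])<.02)&(abs(loc[...,2])<.03)
q=loc[m]
print(np.percentile(q[:,0],[95,100]))
for a in np.arange(.012,.046,.006):
    k=(abs(q[:,0]-a)<.003)&(abs(q[:,1])<.007)
    if k.any(): print(round(a,3),k.sum(),q[k][:,1].mean().round(4),np.median(q[k][:,2]).round(4),q[k][:,2].min().round(4))
Q=np.nanmean([cam('scene')[2] for _ in range(6)],0)
d=Q-LENS;mm=(abs(d@D)<.006)&(np.linalg.norm(d,axis=-1)<.045);print('ring now',mm.sum(),np.nanmean(Q[mm],0))
print(s['force'],abs(s['dq']).max())
```

```text
x 0.0002 y 0.0003 z 0.0004 ax -0.0013 ay 0.0014 az -0.0005
[0.03964639 0.03983758]
0.012 7 -0.0014 -0.0091 -0.0102
0.018 9 0.0004 -0.0077 -0.0096
0.024 11 0.0007 -0.009 -0.0108
0.03 8 0.0004 -0.0085 -0.0113
0.036 9 0.0 -0.0091 -0.0099
0.042 6 -0.0008 -0.0025 -0.0102
ring now 200 [0.70760907 0.09029336 0.25209468]
[ 0.12353876  0.65626538 -4.36109418] 0.0016687773846703147<stdin>:12: RuntimeWarning: Mean of empty slice
```

The rod is straight in the grip and on target, the ring hasn't moved, and the arm is still, so I'm handing in.

```bash
python3 -c "
from plant import robot
print(robot.close_job())"
```

```text
the job is handed in; nothing more can be done
None
```

I swung the clamp fully open and left it there, and handed the job in at about 14–15 s with the gripper alone holding the rod's sawn end about 100 mm in front of the lens, centred and square to within a few millimetres by my measurements; no verdict was returned.

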